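# Clamp the printing block in the jig

## Task

Secure the carved printing block in the jig for inking: take the sliding stop of the bay in which the block lies, slide it along the rail up against the block so that the block is held snugly between it and the middle fence, then lock it there by turning its black wing knob clockwise until it lies along the rail. Leave the other stop where it is, with its knob loose.

Things in the scene. Friction and masses are not known exactly. Their poses are not given: they have to be found in the camera images.
- jig: Printing jig fixed to the table, sizes in mm: plywood bed 150 (x) by 400 (y), 12 thick. Origin: centre of its underside; x away from the robot, y (left) along the rail, z up. Aluminium rail along y at x = +50. Fence 12 thick, top at 30, across the bed at y = 0 parts left (+y) and right (-y) bays, each with a grey stop sliding on the rail, its knob axis 131 to 171 from y = 0 at the start.
- block_center (a point): Loose printing block, pale wood with grey carved top, 70 (x) by 80 (y, along the rail) by 22 mm high, 0.2 kg; point: its centre, half-way up. Lies flat on the bed in one bay, within 10 mm of the fence; a small white cup stands in the other. The stop pushes it to the fence easily (about 2 N); tight there, the knob axis is 92 mm from the jig's y = 0.
- left_knob (a point): left (+y) stop's knob: black wing bar 50 long, 12 thick, 32 high. Point: on its vertical axis, 68 above table, 10 below the bar's top; 28 free below it. x along bar. Loose: bar about square to the rail (start 11-29 deg clockwise of it); turned clockwise from above to its end stop (along the rail): locked; stays put, under 0.2 N m. Grip it to slide the stop too (2 N when loose). Face of stop's arm: 6 nearer the fence.
- right_knob (a point): right (-y) stop's knob: black wing bar 50 long, 12 thick, 32 high. Point: on its vertical axis, 68 above table, 10 below the bar's top; 28 free below it. x along bar. Loose: bar about square to the rail (start 11-29 deg clockwise of it); turned clockwise from above to its end stop (along the rail): locked; stays put, under 0.2 N m. Grip it to slide the stop too (2 N when loose). Face of stop's arm: 6 nearer the fence.
Mind the look-alikes: they are no part of the job. What is meant by the part that bears block_center is not pink, and is the larger of those in its own colour.

How it is judged:
On the way, in this order (a step that is already met when the one before it is completed fails the run):
1. with its knob still loose, the stop of the block's bay is up against the block (((y of left_knob in the frame of jig below 0.102 m and y of block_center in the frame of jig between 0.035 and 0.065 m and x of block_center in the frame of jig between -0.045 and 0.02 m and height (world z) of block_center below 0.032 m and angle between block_center's own z axis and vertical below 0.1 rad and angle between the x axis of left_knob and the y axis of jig, either way round above 0.6 rad) or (y of right_knob in the frame of jig above -0.102 m and y of block_center in the frame of jig between -0.065 and -0.035 m and x of block_center in the frame of jig between -0.045 and 0.02 m and height (world z) of block_center below 0.032 m and angle between block_center's own z axis and vertical below 0.1 rad and angle between the x axis of right_knob and the y axis of jig, either way round above 0.6 rad))), for 0.1 s.
2. its knob is turned home, along the rail (((y of left_knob in the frame of jig below 0.102 m and y of block_center in the frame of jig between 0.035 and 0.065 m and x of block_center in the frame of jig between -0.045 and 0.02 m and height (world z) of block_center below 0.032 m and angle between block_center's own z axis and vertical below 0.1 rad and angle between the x axis of left_knob and the y axis of jig, either way round below 0.26 rad and angle between the x axis of right_knob and the y axis of jig, either way round above 0.6 rad and distance of right_knob from where it was at the start of the episode below 0.015 m) or (y of right_knob in the frame of jig above -0.102 m and y of block_center in the frame of jig between -0.065 and -0.035 m and x of block_center in the frame of jig between -0.045 and 0.02 m and height (world z) of block_center below 0.032 m and angle between block_center's own z axis and vertical below 0.1 rad and angle between the x axis of right_knob and the y axis of jig, either way round below 0.26 rad and angle between the x axis of left_knob and the y axis of jig, either way round above 0.6 rad and distance of left_knob from where it was at the start of the episode below 0.015 m))), for 0.2 s.
At the end, for the whole second after the job is handed in: The block lies flat in its bay between the fence and that bay's stop with less than 10 mm of play in all; that stop's knob lies along the rail within 15 degrees; the other stop is within 15 mm of its start and its knob still more than 35 degrees off the rail (((y of left_knob in the frame of jig below 0.102 m and y of block_center in the frame of jig between 0.035 and 0.065 m and x of block_center in the frame of jig between -0.045 and 0.02 m and height (world z) of block_center below 0.032 m and angle between block_center's own z axis and vertical below 0.1 rad and angle between the x axis of left_knob and the y axis of jig, either way round below 0.26 rad and angle between the x axis of right_knob and the y axis of jig, either way round above 0.6 rad and distance of right_knob from where it was at the start of the episode below 0.015 m) or (y of right_knob in the frame of jig above -0.102 m and y of block_center in the frame of jig between -0.065 and -0.035 m and x of block_center in the frame of jig between -0.045 and 0.02 m and height (world z) of block_center below 0.032 m and angle between block_center's own z axis and vertical below 0.1 rad and angle between the x axis of right_knob and the y axis of jig, either way round below 0.26 rad and angle between the x axis of left_knob and the y axis of jig, either way round above 0.6 rad and distance of left_knob from where it was at the start of the episode below 0.015 m))); the robot touches nothing.
It also fails if it takes over 32 s, if anything falls off the work surface, if the arm or the gripper's body presses on something with over 40 N, if the wrist force passes 120 N, or if a joint passes its speed limit or range.

## Robot

A 7-joint arm with a two-finger parallel gripper is mounted at the origin on a cart in front of the work surface, level with it; the furniture and walls round the work are solid. World frame = base frame: x ahead of the robot, y to its left, z up, the work surface at z = 0. Lengths are in m, angles in rad, forces in N, time in s.
With the tool pointing down it reaches from about 0.375 to 0.925 m from the base axis. Payload 3.1 kg.
Tool frame: the origin (TCP) lies between the finger pads; the fingertips stand 19 mm ahead of it and the grasp point (between the pads) is the TCP; z points along the fingers, y is the line along which they close (so a half turn about z gives the same grasp; the last joint's range is limited). The gripper opens to 85 mm and grips with 20 to 120 N. Pads are 22 mm wide; open, the fingers measure 114 mm over their backs; the gripper's body (76 mm by 85 mm) begins 54 mm behind the grasp point. The pads swing forward as they close: fully open they stand 13 mm farther back than shut.
Start: joints at [-1.333, 0.383, 0.044, 1.598, -0.018, 1.161, -0.05], TCP at [0.214, 0.614, 0.25] pointing down, gripper open.
Joint ranges: [-2.61, 2.61], [-0.41, 2.15], [-1.48, 1.57], [0, 2.5], [-1.57, 4.71], [0.05, 1.97], [-2.85, 2.85]. Speed limits (rad/s): [2.79, 2.79, 3.14, 3.14, 3.14, 3.14, 3.14].

## Interface

Orientations are given as a unit quaternion [x, y, z, w].
In Python, from bench import move_ptp, movel, move_j, move_gripper, pause, inverse_kinematics, read_camera, camera_params, MotionError, sign_off, look_for, tip_of, read_time_s, read_qpos, read_joint_vel, read_effort, read_eef_pos, read_tcp_rot, read_ft_force, read_ft_torque, read_finger_gap, read_grasp_force gives the robot as it stands. Calls block until the motion is done:
- move_ptp(position, orientation): joint-space move of the TCP to a pose.
- movel(position, orientation=None, speed=0.15): straight line of the TCP; orientation=None keeps the orientation; speed is the mean speed in m/s.
- move_j(angles): joint-space move.
- move_gripper(opening, effort=None): finger opening in m; effort is the grip in N (None keeps the last); returns when the fingers have stopped.
- pause(seconds).
- inverse_kinematics(position, orientation): joint angles nearest the present ones, or None.
- read_camera(name): name is "side" or "top" or "wrist"; returns the picture (480x640x3 uint8, red, green, blue); there is no depth.
- camera_params(name): a dict with "K" (3x3 intrinsics, pixels), "dist_coeffs" ([k1, k2, p1, p2, k3] as OpenCV has them; the pictures are not rectified), "camera_from_world" (4x4, takes a point from world to camera coordinates). Camera axes: x right, y down, z forward; pixel columns grow to the right and rows downward; lengths in m; the calibration is good to about 2 mm. A picture is of the moment at which its call begins: read the wrist's pose just before it. camera_params takes no time and is no camera call; for the wrist camera it gives the pose at the moment of the call.
A pose or a line that the arm cannot do raises MotionError and nothing moves.
- sign_off(): hands the job in; it is judged then, once.
Trained networks look in the newest picture that a camera, given by its name, has taken for a name from the list of things; names that differ only in an ending like _2 or _b are one class to them, and where a whole thing is asked for, a point or a joint stands for the part that bears it (a point fixed in the world has none). Each returns a list of dicts, best first, with "confidence" (0 to 1); they miss things now and then, are a little off and sometimes report something else, mostly with a low value. They report only what shows in the picture. A call takes as long as a camera call. They do not tell look-alikes from the thing itself.
- look_for(camera, name): "at" ([column, row] in pixels, amid what is visible of it).
- tip_of(camera, name): "at" ([column, row] in pixels: a listed point, or the origin of a listed thing).
Readings, each from a call of its own:
- read_time_s(): time.
- read_qpos(): joint angles.
- read_joint_vel(): joint speeds.
- read_effort(): joint torques, N m.
- read_eef_pos(): TCP position.
- read_tcp_rot(): TCP orientation.
- read_ft_force(): force on the tool from outside, world axes, zero at the start.
- read_ft_torque(): the same for the moment, N m.
- read_finger_gap(): finger opening in m.
- read_grasp_force(): force on a finger pad.
Only numpy, scipy, OpenCV 4.12 (cv2) and the standard library are available. Lean on these libraries where they do the work, as an engineer would, in place of code of your own. Each camera call takes 0.05 s, during which the arm holds its last target. There are 200 camera calls.

## Working session

There is one attempt and no reset: what is moved stays moved. The work goes in short steps, each a Python script; the robot and the scene stay as the last script left them, time stands still between calls to the robot, and variables do not carry over. Pictures are saved under pics/ and viewed, at most 10 in all, crops included, and the job is handed in when it is done.

```bash
mkdir -p pics; python3 - <<'E'
from bench import *
import cv2,numpy as np
for c in ["top","side"]:
    im=read_camera(c); cv2.imwrite(f"pics/{c}0.png",im[:,:,::-1])
    for n in ["jig","block_center","left_knob","right_knob"]:
        print(c,n,[(np.round(d["at"]).tolist(),round(d["confidence"],2)) for d in tip_of(c,n)],[(np.round(d["at"]).tolist(),round(d["confidence"],2)) for d in look_for(c,n)])
    p=camera_params(c);print(p["K"],p["dist_coeffs"],np.round(p["camera_from_world"],3))
print(read_time_s(),read_tcp_rot())
E
```

```text
top jig [([331.0, 246.0], 0.66)] [([326.0, 241.0], 0.85)]
top block_center [([352.0, 259.0], 0.83), ([199.0, 277.0], 0.62), ([464.0, 288.0], 0.6)] [([465.0, 289.0], 0.95), ([196.0, 275.0], 0.95), ([354.0, 257.0], 0.78), ([326.0, 242.0], 0.25)]
top left_knob [([267.0, 207.0], 0.64)] [([271.0, 208.0], 0.63)]
top right_knob [([405.0, 239.0], 0.49)] [([406.0, 238.0], 0.51)]
[[572.26037106   0.         328.45657487]
 [  0.         572.26037106 237.9324054 ]
 [  0.           0.           1.        ]] [-0.13437332  0.          0.          0.          0.        ] [[ 0.012 -1.     0.014 -0.068]
 [-0.997 -0.013 -0.07   0.531]
 [ 0.07  -0.013 -0.997  1.245]
 [ 0.     0.     0.     1.   ]]
side jig [([305.0, 278.0], 0.57)] [([313.0, 293.0], 0.55)]
side block_center [([300.0, 283.0], 0.94), ([242.0, 241.0], 0.94)] [([301.0, 284.0], 0.83), ([328.0, 362.0], 0.63), ([237.0, 240.0], 0.56), ([343.0, 280.0], 0.27)]
side left_knob [([314.0, 229.0], 0.79)] [([315.0, 236.0], 0.81)]
side right_knob [([344.0, 276.0], 0.76)] [([343.0, 282.0], 0.62)]
[[450.40327881   0.         318.07652787]
 [  0.         450.40327881 240.64337175]
 [  0.           0.           1.        ]] [0.03959542 0.         0.         0.         0.        ] [[ 0.905 -0.425  0.003 -0.522]
 [-0.151 -0.328 -0.932  0.147]
 [ 0.397  0.844 -0.361  0.878]
 [ 0.     0.     0.     1.   ]]
0.9 [ 1.67086264e-01  9.85942279e-01  3.62022021e-05 -3.46328866e-05]
```

View pics/top0.png

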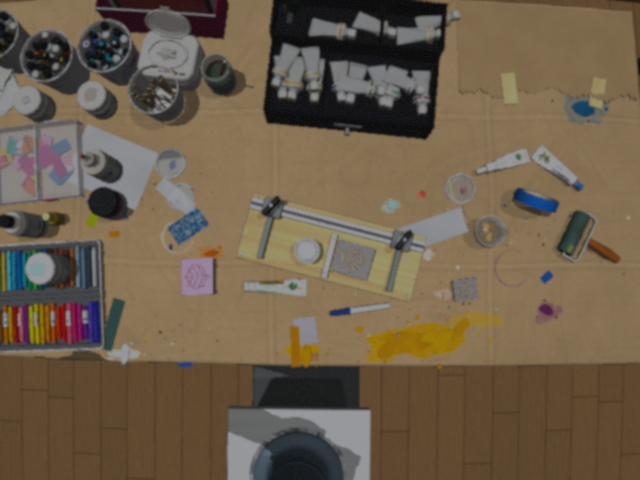

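View pics/side0.png

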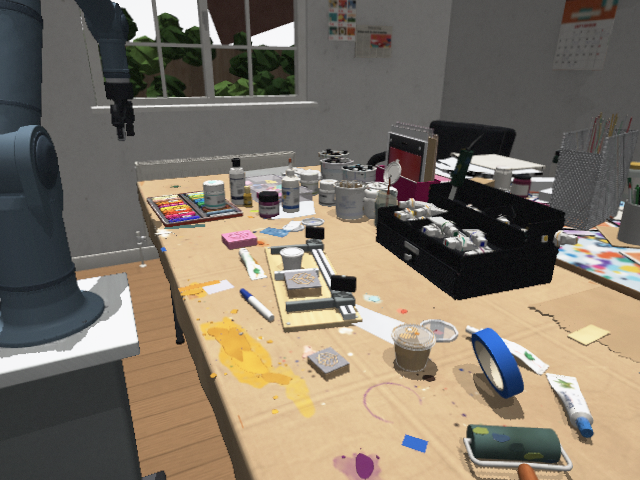

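```bash
cat >h.py <<'E'
from bench import *
import cv2,numpy as np
def tri(a,b,ca="top",cb="side"):
    ms=[];us=[]
    for px,c in((a,ca),(b,cb)):
        p=c if isinstance(c,dict) else camera_params(c)
        u=cv2.undistortPoints(np.array([[px]],float),np.array(p["K"]),np.array(p["dist_coeffs"]))[0,0]
        ms.append(np.array(p["camera_from_world"])[:3]);us.append(u)
    X=cv2.triangulatePoints(ms[0],ms[1],us[0],us[1])[:,0]
    return X[:3]/X[3]
def onplane(px,c,z):
    p=c if isinstance(c,dict) else camera_params(c)
    u=cv2.undistortPoints(np.array([[px]],float),np.array(p["K"]),np.array(p["dist_coeffs"]))[0,0]
    M=np.array(p["camera_from_world"]);R=M[:3,:3];o=-R.T@M[:3,3];d=R.T@[u[0],u[1],1]
    return o+d*(z-o[2])/d[2]
E
python3 - <<'E'
from h import *
print("jig",tri((331,246),(305,278)))
print("Lk",tri((267,207),(314,229)),onplane((267,207),"top",.068))
print("Rk",tri((405,239),(344,276)),onplane((405,239),"top",.068))
print("blk",tri((352,259),(300,283)),onplane((352,259),"top",.023))
im=cv2.imread("pics/top0.png")[170:310,230:450]
cv2.imwrite("pics/crop0.png",cv2.resize(im,None,fx=3.6,fy=3.6,interpolation=cv2.INTER_CUBIC))
E
```

```text
jig [ 0.51391735 -0.06698541  0.0075897 ]
Lk [0.59531529 0.0701319  0.06863167] [0.59319281 0.07110327 0.068     ]
Rk [ 0.52775403 -0.22251864  0.07763957] [ 0.52866742 -0.22405607  0.068     ]
blk [ 0.48379267 -0.1128069   0.02215991] [ 0.48619878 -0.11371467  0.023     ]
```

View pics/crop0.png

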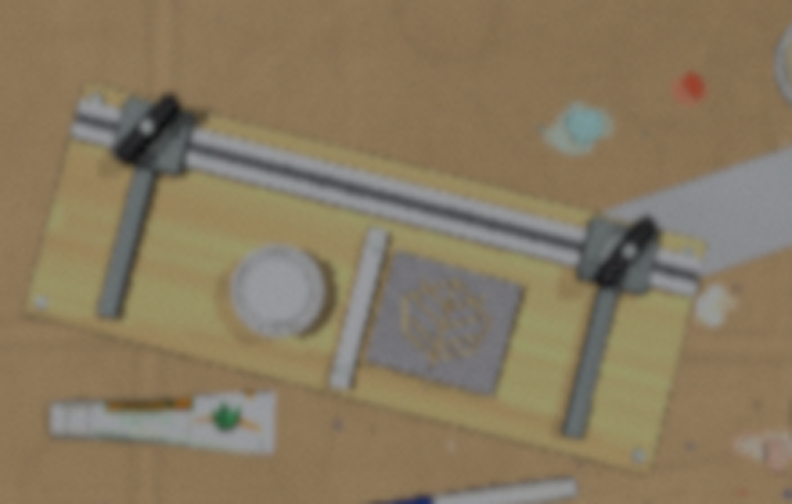

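The candidates for the block are pink (198,276), grey small (465,289) and grey large (352,259). The last is the largest grey one and lies in the jig's right bay, so it fits the description, and the crop confirms it. The cup is in the left bay, so the right knob at (405,239) is the one to turn. Next I'll compute the jig pose and look from near.

```bash
cat >>h.py <<'E'
def Q(t): t=np.radians(t)/2; return [float(np.cos(t)),float(np.sin(t)),0.,0.]
E
python3 - <<'E'
from h import *
C=[onplane((230+x/3.6,170+y/3.6),"top",.012) for x,y in((90,85),(705,240),(645,470),(25,312))]
TL,TR,BR,BL=C
print("sizes",[np.linalg.norm(C[i]-C[i-1]).round(3) for i in range(4)])
o=np.mean(C,0);yv=(TL+BL-TR-BR)[:2];yaw=np.degrees(np.arctan2(-yv[0],yv[1]));print("jig",o,yaw)
ex=np.array([np.cos(np.radians(yaw)),np.sin(np.radians(yaw))]);ey=np.array([-ex[1],ex[0]])
k=onplane((405,239),"top",.068)
for n,p in(("Rk",k),("Lk",onplane((267,207),"top",.068)),("b",onplane((352,259),"top",.023))):
    d=(p-o)[:2];print(n,d@ex,d@ey)
for t in(-42,-104,138,76):
    q=inverse_kinematics([k[0],k[1],.068],Q(t));print(t,None if q is None else np.round(q,2))
# go look
move_ptp([k[0]-.03,k[1]+.02,.23],Q(138))
p=camera_params("wrist");im=read_camera("wrist");cv2.imwrite("pics/w1.png",im[:,:,::-1])
for n in ["jig","right_knob","block_center"]:
    for d in tip_of("wrist",n): print(n,d["at"],d["confidence"],onplane(d["at"],p,.068 if "k" in n[-4:] else .023))
import pickle;pickle.dump(p,open("w1.pkl","wb"))
print(read_time_s(),read_eef_pos())
E
```

```text
sizes [np.float64(0.146), np.float64(0.394), np.float64(0.147), np.float64(0.394)]
jig [ 0.51313724 -0.06910021  0.012     ] -13.497693754548957
Rk 0.05126888844062407 -0.147051032369774
Lk 0.0451200146897285 0.1550164371863313
b -0.0157811061013419 -0.04966978447255182
-42 [-0.52  0.84  1.15  1.95 -0.93  1.01 -1.24]
-104 [-0.61  1.09  1.36  1.95 -1.17  1.22 -2.17]
138 [-0.33  0.62  0.83  1.94 -0.61  0.85  1.67]
76 [-0.26  0.59  0.73  1.94 -0.53  0.82  0.52]
jig [421.3, 128.2] 0.89 [ 0.50494757 -0.07573689  0.023     ]
right_knob [320.7, 251.1] 0.8 [ 0.52134268 -0.21955246  0.068     ]
block_center [165.9, 250.7] 0.78 [ 0.42299919 -0.35407775  0.023     ]
block_center [379.4, 141.1] 0.7 [ 0.48765537 -0.11343002  0.023     ]
4.1333 [ 0.49897072 -0.20352877  0.22997986]
```

View pics/w1.png

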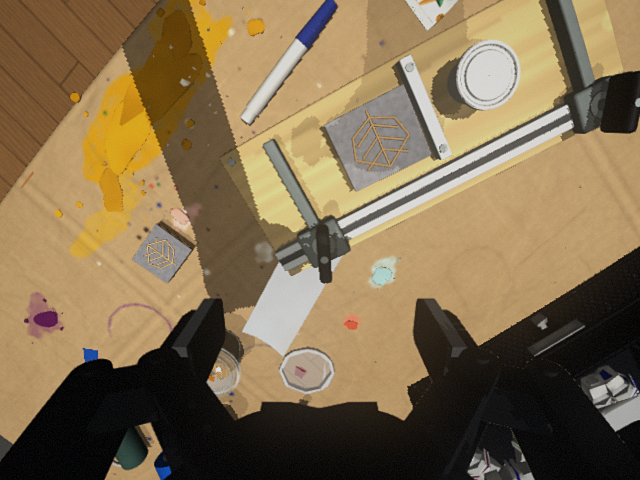

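The wrist view shows the right knob at (322,252) with its bar nearly vertical in the image, and the block at (378,140) beside the fence at (425,105). The look-alike is at (163,252). Wrist and top disagree by 9 mm on the knob, so I'll take two more wrist views and solve jointly.

```bash
cat >>h.py <<'E'
from scipy.optimize import least_squares
def proj(X,p):
    M=np.array(p["camera_from_world"]);r=cv2.Rodrigues(M[:3,:3])[0]
    return cv2.projectPoints(np.array([X],float),r,M[:3,3],np.array(p["K"]),np.array(p["dist_coeffs"]))[0][0,0]
def multi(obs,x0):
    f=lambda X:np.concatenate([proj(X,p)-px for px,p in obs])
    s=least_squares(f,x0,loss="soft_l1");return s.x,f(s.x)
E
python3 - <<'E'
from h import *
import pickle
p1=pickle.load(open("w1.pkl","rb"))
obs=[((320.7,251.1),p1),((405,239),camera_params("top")),((344,276),camera_params("side"))]
bo=[((379.4,141.1),p1),((352,259),camera_params("top")),((300,283),camera_params("side"))]
M=np.array(p1["camera_from_world"]);print("cam",-M[:3,:3].T@M[:3,3])
S=[]
for i,pos in enumerate([(.47,-.17,.20),(.50,-.23,.17)]):
    movel(pos,Q(138),speed=.12); p=camera_params("wrist");im=read_camera("wrist")
    cv2.imwrite(f"pics/w{i+2}.png",im[:,:,::-1]);S.append(p)
    for n,l in(("right_knob",obs),("block_center",bo)):
        r=tip_of("wrist",n);print(n,[(np.round(d["at"],1),round(d["confidence"],2),np.round(onplane(d["at"],p,.068 if n[0]=="r" else .023),4)) for d in r])
        l+= [(d["at"],p) for d in r[:1] if n[0]=="r" or np.linalg.norm(onplane(d["at"],p,.023)[:2]-[.486,-.113])<.03]
pickle.dump(S,open("w23.pkl","wb"))
print(multi(obs,[.525,-.222,.068]));print("wrist only",multi([obs[0]]+obs[3:],[.525,-.222,.068]));print(multi(bo,[.486,-.113,.023]))
print(read_time_s())
a=cv2.imread("pics/w3.png");cv2.imwrite("pics/w3v.png",a)
E
```

```text
cam [ 0.44092163 -0.14981606  0.35283991]
right_knob [(array([315.7, 312. ]), 0.86, array([ 0.524 , -0.2211,  0.068 ])), (array([423.4, 171.5]), 0.53, array([ 0.4887, -0.0778,  0.068 ]))]
block_center [(array([376.8, 189.6]), 0.82, array([ 0.4869, -0.1128,  0.023 ])), (array([155.9, 298.4]), 0.61, array([ 0.4225, -0.3519,  0.023 ]))]
right_knob [(array([348.5, 259.2]), 0.62, array([ 0.5233, -0.2209,  0.068 ]))]
block_center [(array([155.1, 255.4]), 0.91, array([ 0.4229, -0.3545,  0.023 ]))]
(array([ 0.52167527, -0.21961075,  0.07292815]), array([ 0.22725229,  2.2117249 , -1.74894393,  3.10038502, -3.40212189,
        2.1604766 , -0.5994945 ,  0.2827171 ,  0.54503003, -0.13820532]))
wrist only (array([ 0.5214983 , -0.21955463,  0.07241366]), array([ 0.13964307,  1.83336759, -0.68315775, -0.20225195,  0.38246023,
       -0.62632675]))
(array([ 0.48719547, -0.11301708,  0.02171558]), array([-0.19938351, -0.70519143, -0.34410596, -0.43712884,  2.71397688,
       -0.15737082, -0.18404425,  0.14634702]))
5.7917
```

View pics/w3.png

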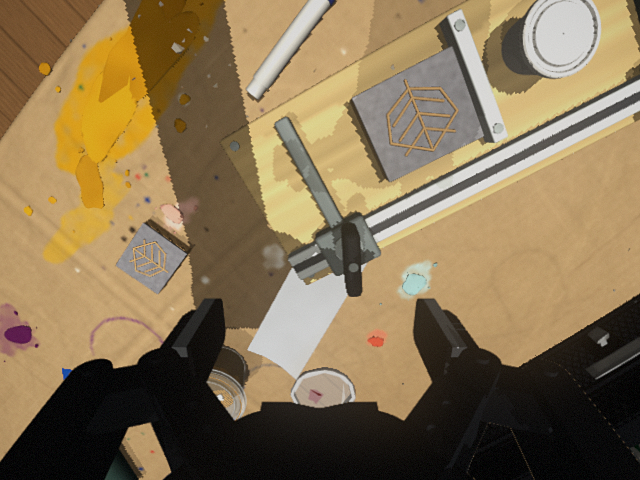

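The knob's bar runs (346,224) to (354,294), with its hub dot at (353,267). The rail slot runs (372,232) to (640,92).

```bash
python3 - <<'E'
from h import *
import pickle
p=pickle.load(open("w23.pkl","rb"))[1]
im=cv2.imread("pics/w3.png");c=im[200:320,290:450];cv2.imwrite("pics/c3.png",cv2.resize(c,None,fx=5,fy=5,interpolation=cv2.INTER_CUBIC))
print("dot",onplane((353,267),p,.078))
ang=lambda a,b,z:np.degrees(np.arctan2(*(onplane(b,p,z)-onplane(a,p,z))[1::-1]))
print("bar",ang((342,226),(346,294),.078),"slot",ang((372,232),(640,92),.025),"fence",ang((457,23),(497,128),.03))
print("fence mid",(onplane((457,23),p,.03)+onplane((497,128),p,.03))/2)
E
```

```text
dot [ 0.52627102 -0.22043961  0.078     ]
bar -37.50148254592307 slot 77.03809277466769 fence -13.433379211325368
fence mid [ 0.49187608 -0.06354486  0.03      ]
```

View pics/c3.png

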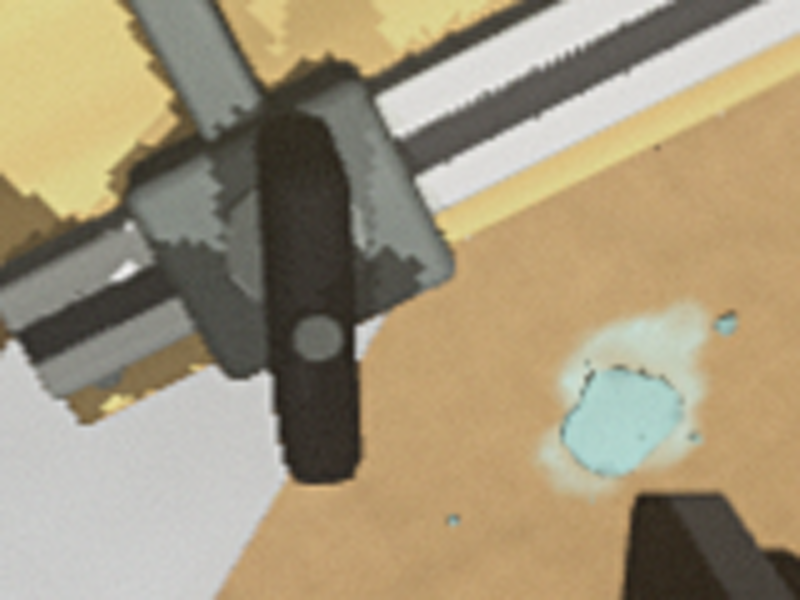

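```bash
python3 - <<'E'
from h import *
k=np.array([.526,-.2205]);
move_gripper(.05)
movel([*k,.12],Q(142.5),speed=.15)
movel([*k,.067],Q(142.5),speed=.1)
print("ft",read_ft_force())
move_gripper(0.0,40)
print("gap",read_finger_gap(),"F",read_grasp_force(),"ft",read_ft_force(),read_ft_torque(),read_eef_pos(),read_time_s())
a=np.radians(76.8);e=np.array([np.cos(a),np.sin(a)])
for s in(.025,.042,.047,.05,.053):
    movel([*(k+s*e),.067],speed=.08)
    f=np.array(read_ft_force());print(s,"along",f[:2]@e,"lat",f[:2]@[-e[1],e[0]],f[2],read_time_s())
    if abs(f[:2]@e)>20: break
im=read_camera("wrist");cv2.imwrite("pics/w4.png",im[:,:,::-1])
cv2.imwrite("pics/t4.png",cv2.resize(read_camera("top")[170:310,230:450,::-1],None,fx=3.6,fy=3.6))
E
```

```text
ft [-0.37817277 -1.46852452  0.42205904]
gap 0.011557049220710675 F 42.70348906517029 ft [-0.64289195 -0.19139354  3.55672001] [0.01410646 0.19176831 0.02007934] [ 0.5264377  -0.22071815  0.06772947] 7.875
0.025 along 0.7121979626401479 lat 2.4445102411686332 6.688539309703122 8.3333
0.042 along 2.371885695049081 lat 1.5818750721658419 7.219215307416669 8.6917
0.047 along -0.012316605159046043 lat 0.2610641500625167 7.332704099720315 8.9417
0.05 along -0.26645707807625213 lat 0.013802382901895305 6.432647118264179 9.1917
0.053 along -3.4633858951862337 lat 0.3129204184139275 5.884156707681772 9.4417
```

View pics/w4.png

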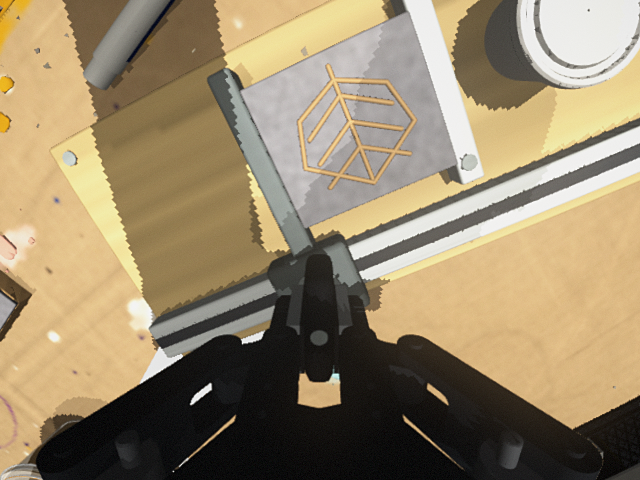

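The stop arm (270,160) touches the block, and the block is at or very near the fence (440,90). I'll push on gently until the force rises, then turn clockwise.

```bash
python3 - <<'E'
from h import *
k=np.array([.526,-.2205]);a=np.radians(76.8);e=np.array([np.cos(a),np.sin(a)])
for s in np.arange(.0545,.0625,.0015):
    movel([*(k+s*e),.067],speed=.05)
    f=np.array(read_ft_force());print(round(s,4),"along",f[:2]@e,f[2],read_time_s())
    if f[:2]@e<-9: break
pause(.15)
c=k+s*e
for t in(132,121,110,99,88,80,75):
    move_ptp([*c,.067],Q(t));f=np.array(read_ft_force());m=read_ft_torque();print(t,np.round(f,1),np.round(m,2),read_time_s())
    if np.linalg.norm(f)>40 or (t<85 and abs(m[2])>1): break
im=read_camera("wrist");cv2.imwrite("pics/w5.png",im[:,:,::-1])
print(read_eef_pos(),read_finger_gap())
E
```

```text
0.0545 along -6.3734078610473714 5.10131701144618 9.7917
0.056 along -8.40072816305949 2.9232533994795706 10.0417
0.0575 along -9.355000743951916 3.0254663230795966 10.2917
132 [ -0.6 -10.2   3.4] [-1.8   0.19 -0.03] 10.7167
121 [ -1.2 -10.1   2.6] [-1.86  0.18 -0.01] 10.9917
110 [ -0.3 -10.1   3.2] [-1.86  0.19  0.01] 11.2667
99 [ -1.6 -10.6   3. ] [-1.86  0.15 -0.05] 11.5417
88 [-0.8 -9.7  3.4] [-1.83  0.15  0.02] 11.8167
80 [ -1.2 -10.4   4.1] [-1.86  0.15 -0.03] 12.0667
75 [ -0.3 -10.2   3.2] [-1.95  0.23  0.52] 12.3167
[ 0.53869883 -0.16924036  0.06779715] 0.011518265044838657
```

View pics/w5.png

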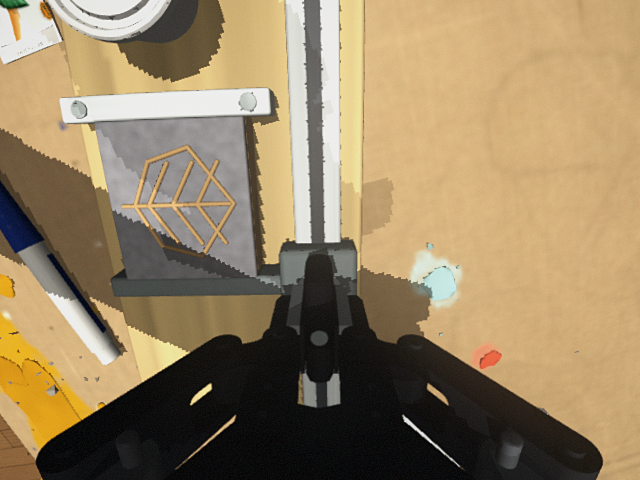

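The bar lies along the rail, the end stop shows as a torque rise, and the block is tight against the fence (165,105). Now I'll release, retreat and check.

```bash
python3 - <<'E'
from h import *
move_gripper(.045)
p=read_eef_pos()
movel([p[0],p[1],.2],speed=.12)
movel([.47,-.20,.25],speed=.15)
im=read_camera("wrist");cv2.imwrite("pics/w6.png",im[:,:,::-1])
cv2.imwrite("pics/t6.png",cv2.resize(read_camera("top")[170:310,230:450,::-1],None,fx=3.6,fy=3.6))
print(read_time_s(),read_ft_force())
E
```

```text
14.9083 [-0.49410425  0.69453388  0.140554  ]
```

View pics/w6.png

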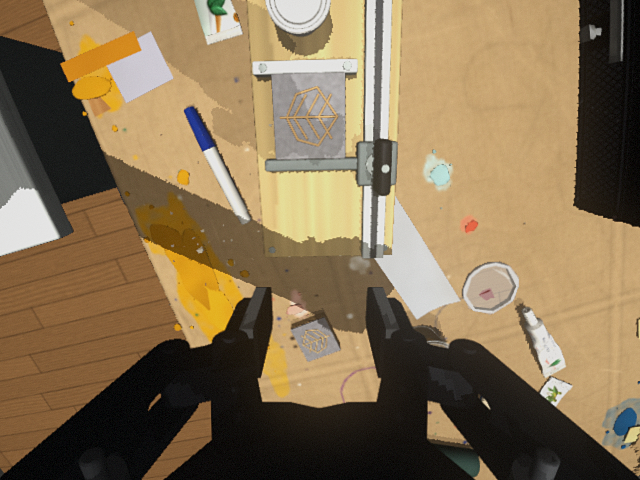

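The block (308,115) is snug between the fence (305,67) and the stop arm (310,164). The knob (384,167) lies along the rail, and the gripper is clear.

```bash
python3 -c "
from bench import *
print(sign_off())"
```

```text
the job is handed in; nothing more can be done
None
```

The job is handed in: the right stop holds the block snugly against the middle fence with its knob locked along the rail, and I never touched the left stop; the robot's clock was at about 15 s of the 32 s.

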